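# Tuck a vent flashing under lapped clay shingles and hold it pressed flat

## Task

Pick up the aluminium vent flashing from the ware board and slide its flat leg up the sloping roof deck, under the two loose clay shingles that lap over the deck above the rectangular vent opening, without lifting those shingles, until the flashing's upstand stands along the upper edge of the opening, square to it and centred. Press the flashing down flat on the deck and finish while you are still holding it pressed there, ready for a colleague to pin it. Leave the clay pot, the knife and the sanding stick alone.

Things in the scene. Friction and masses are not known exactly. Their poses are not given: they have to be found in the camera images.
- deck: Plywood deck of a fixed roof panel, 340 mm up the slope, 330 wide, pitched 15 degrees, rising away from the robot. Origin: middle of the vent opening's upper edge, on the deck's top face, 88 mm above the bench. x: up the slope in the deck's plane, y: along that edge to the left, z: square out of the deck. The opening spans x -80 to 0, y -75 to 75 mm; above it is bare deck for the flashing
- courses: fixed terracotta shingles on either side of the opening and of the bare deck above it, up to 21 mm high above the deck; same origin and axes as the deck. They start at y = +100 and -100 mm, so the clear deck between them is 200 mm wide
- lap_edge (a point): middle of the tails (lower edges) of the two lapped terracotta shingles, on their underside: deck x = 65 mm, 12.4 mm above the deck. Each is 117 wide, 140 up the slope, 8 mm thick, 0.27 kg; together they span deck y -118 to 118 mm. The gap under them opens down the slope, 12.4 mm high at the tail, narrowing evenly to nothing 140 mm farther up (9 mm at 40 mm in)
- shingle_left (a joint): how far the left (+y) lapped shingle is lifted: rad about its upper edge, 0 = lying in place, grows as its tail is lifted (0.01 = 1.4 mm at the tail); its own weight brings it back
- shingle_right (a joint): the same for the right (-y) lapped shingle
- flashing_grip (a point): Where to grasp: middle of the hem on the upstand of the flashing, a rigid bright aluminium L, about 0.22 kg. Flat leg 105 deep, 170 long, 3 mm thick; along one long side an upstand 40 mm high, 3 mm thick, its top 15 mm a hem 10 mm thick. This point is 32.5 mm above the leg's underside, 1.5 mm inside the upstand's outer face. x: from upstand to the leg's free edge, y: along the 170 mm, z: up
- flashing_foot (a point): the flashing's outer bottom corner, middle of its length: foot of the upstand's outer face, on the underside of the flat leg. When placed right it lies on the deck's origin
- flashing_edge (a point): middle of the free edge of the flat leg, on its underside, 105 mm from the foot: the edge to tuck under the shingles (40 mm under them when placed right)
- ware_board: plywood ware board, 200 x 250 mm, 14 mm thick, fixed on the bench to the left or right of the roof panel; origin in the middle of its underside. The flashing lies on it
- pot_mid (a point): centre (half-way up) of an ochre clay pot, 84 mm across and 82 mm high, standing behind the ware board; leave alone
- knife: potter's knife with cream handle, 195 mm long, 16 mm high, lying behind the ware board; leave alone
- sanding_stick: pointed wooden sanding stick with a black pad, 170 mm long, 10 mm high, lying behind the ware board; leave alone
Things that resemble listed ones, but are neither listed nor needed, are in the scene too. Of the things like the part that bears flashing_grip, leave any that is orange or yellow; of the rest the larger one is meant.

How it is judged:
By the outcome, as a careful person would: the job done as asked, in the order asked, and still so for the second after the job is handed in, while the arm keeps its last pose, push and grip.
It also fails if it takes over 51 s, if anything falls off the work surface, if the arm or the gripper's body presses on something with over 40 N, if the wrist force passes 120 N, or if a joint passes its speed limit or range.

## Robot

A 6-joint arm with a two-finger parallel gripper is mounted at the origin on the work surface. World frame = base frame: x ahead of the robot, y to its left, z up, the work surface at z = 0. Lengths are in mm, angles in rad, forces in N, time in s.
With the tool pointing down it reaches from about 425 to 950 mm from the base axis. Payload 14.7 kg.
Tool frame: the origin (TCP) lies at the very end of the fingers, on their centre line; the grasp point (between the pads) lies 19 mm behind it (ctrl.grasp_offset is the distance from the TCP to the grasp point, in mm); z points along the fingers, y is the line along which they close (so a half turn about z gives the same grasp; the last joint's range is limited). The gripper opens to 85 mm and grips with 20 to 120 N. Pads are 22 mm wide; open, the fingers measure 114 mm over their backs; the gripper's body (76 mm by 85 mm) begins 54 mm behind the grasp point. The pads swing forward as they close: fully open they stand 13 mm farther back than shut.
Start: joints at [-1.218, 0.48, 1.596, -0, 1.065, -0.047], TCP at [253.017, -598.727, 231.297] pointing down, gripper open.
Joint ranges: [-2.75, 2.75], [-0.82, 2.05], [0.23, 2.67], [-1.56, 4.7], [0.09, 2.69], [-2.92, 2.92]. Speed limits (rad/s): [1.89, 1.89, 2.39, 3.01, 3.01, 3.01].

## Interface

Orientations are given as a 3x3 rotation matrix whose columns are the frame's x, y, z axes.
In Python, from rig import ctrl, optics gives the robot as it stands. The module is installed in compiled form; this text tells all that it offers.
- The arm moves only by the shell command python3 -m inch 'ROWS' [FORCE]. ROWS is a JSON object of lists of equal length, an entry for each row: "gripper": the opening in per cent of the stroke, from 0 (shut) to 100 (fully open); "xyz": the shift along the tool's x, y, z in m, a list of three; "turn": the turn about the tool's z in degrees. In form: {"gripper": [gripper, ...], "xyz": [[x, y, z], ...], "turn": [turn, ...]}. A call has 1 to 8 rows; each row shifts and turns the commanded pose from where the row before left it, along the tool's axes as they then stand; what a row does not reach is not made up. A row lasts 1/12 s, in which the tool goes at most 41.7 mm and 7.16 degrees, less where a joint would pass 70% of its speed; a pose out of reach is approached as far as the arm can. A call with a gripper value outside its range is refused whole. The fingers move at their own pace and stop on an object; FORCE is the grip in N (left out, the last holds). Time passes only in rows, so rows that do not move let the fingers close. It gives the time, the measured TCP pose, the force, the opening and the grip force at its end, in the units of the state.
- ctrl.get_obs(): the state, without advancing time (a new reading comes with each control period).
- optics.camera(name): name is "scene" or "top" or "wrist"; returns a dict with "pixels" (420x560x3 uint8, red, green, blue), "vfov" (degrees; the focal length in pixels is half the picture's height over the tangent of half this angle, whatever the lens; pixels are square), "cx", "cy" (the principal point, pixels), "origin" and "attitude" of the camera in the world. Camera axes: x right, y down, z forward; pixel columns grow to the right and rows downward; lengths in mm; the calibration is good to about 2 mm. A picture is of the moment at which its call begins. There is no depth.
- ctrl.finish_job(): hands the job in; it is judged then, once.
The state is a dict: "time_s": time; "q": joint angles; "qd": joint speeds; "effort": joint torques, N m; "tool_pos": TCP position; "eef_rot": TCP orientation; "contact_force": force on the tool from outside, world axes, zero at the start; "wrist_torque": the same for the moment, N m; "opening": finger opening in mm; "grasp_force": force on a finger pad.
Only numpy, scipy, OpenCV 4.12 (cv2) and the standard library are available. Lean on these libraries where they do the work, as an engineer would, in place of code of your own. Each camera call takes 0.05 s, during which the arm holds its last target. There are 200 camera calls.

## Working session

There is one attempt and no reset: what is moved stays moved. The work goes in short steps, Python scripts to look and compute and a shell command to move; the robot and the scene stay as the last step left them, time stands still between calls to the robot, and variables do not carry over. Pictures are saved under pics/ and viewed, at most 10 in all, crops included, and the job is handed in when it is done.

```bash
mkdir -p pics; ls; python3 - <<'E'
from rig import ctrl, optics
import cv2,pickle
for n in ["scene","top"]:
    c=optics.camera(n); pickle.dump(c,open(f"pics/{n}0.pkl","wb"))
    cv2.imwrite(f"pics/{n}0.png",c["pixels"][:,:,::-1])
    print(n,c["vfov"],c["cx"],c["cy"],c["origin"],c["attitude"])
print(ctrl.get_obs(), ctrl.grasp_offset)
E
```

```text
pics
scene 46.4627771613524 277.6453592780461 208.9953584760328 [1451.12828344   98.62503367  855.83753931] [[-0.16134456  0.60444138 -0.78014008]
 [ 0.98660371  0.07948058 -0.14246389]
 [-0.02410509 -0.79267487 -0.60916787]]
top 46.15411918822209 278.76199260807795 211.12958338997464 [ 335.54950149  -82.52991495 1515.33101374] [[ 0.0291315  -0.99387359  0.10661447]
 [-0.99955529 -0.02964448 -0.0032296 ]
 [ 0.00637035 -0.10647297 -0.99429519]]
{'time_s': 0.1, 'q': array([-1.21760852e+00,  4.80770370e-01,  1.59681649e+00,  1.31109015e-06,
        1.06511908e+00, -4.66075886e-02]), 'qd': array([-2.04628045e-03, -1.95024739e-03, -1.40859523e-03,  8.34131836e-05,
        1.42197439e-03, -2.16681421e-04]), 'effort': array([ 7.59318682e-04, -9.52256370e+01, -4.31040215e+01, -1.36593590e-04,
        5.15763080e-03, -9.92485752e-06]), 'tool_pos': array([ 252.88292602, -598.37782098,  230.73366963]), 'eef_rot': array([[ 9.21140909e-01,  3.89229082e-01, -3.83998171e-04],
       [ 3.89229268e-01, -9.21140318e-01,  1.04496286e-03],
       [ 5.30137367e-05, -1.11202136e-03, -9.99999380e-01]]), 'contact_force': array([-0.16530019,  0.37994865, -0.38648178]), 'wrist_torque': array([ 0.03798746, -0.0298061 ,  0.00088332]), 'grasp_force': 0.0, 'opening': 85.44686646581535} 18.700000000000003
```

View pics/scene0.png

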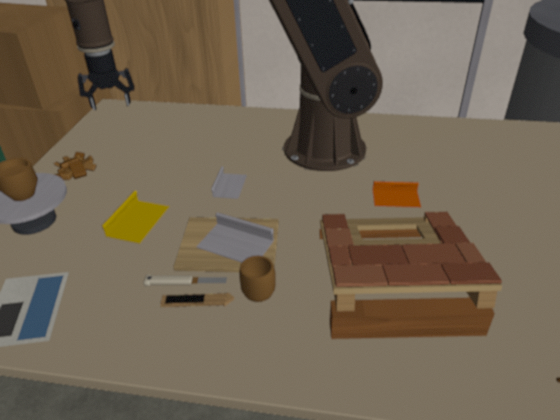

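View pics/top0.png

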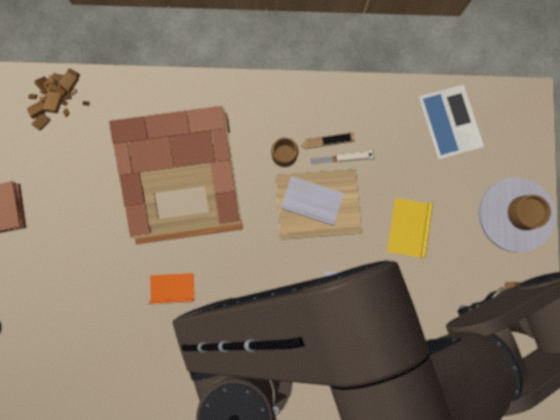

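Candidates for the flashing: grey L on the ware board (scene 237,238; top 312,200), smaller grey L (scene 228,183), yellow one (scene 137,218) and orange one (scene 397,193). By the description I choose the one on the board. I'll check it in a close crop together with the deck.

```bash
python3 - <<'E'
import pickle,cv2,numpy as np
s=pickle.load(open("pics/scene0.pkl","rb"))["pixels"];t=pickle.load(open("pics/top0.pkl","rb"))["pixels"]
def crop(p,x,y,w,h,W,H): return cv2.resize(p[y:y+h,x:x+w],(W,H),interpolation=cv2.INTER_CUBIC)
# each 400x300
m=np.vstack([np.hstack([crop(s,175,205,120,90,400,300),crop(s,315,200,190,142,400,300)]),
 np.hstack([crop(t,260,160,120,90,400,300),crop(t,100,100,160,120*1,400,300)])])
m=cv2.convertScaleAbs(m,alpha=1.5)
cv2.imwrite("pics/m1.png",m[:,:,::-1])
E
```

```text
(no output)
```

View pics/m1.png

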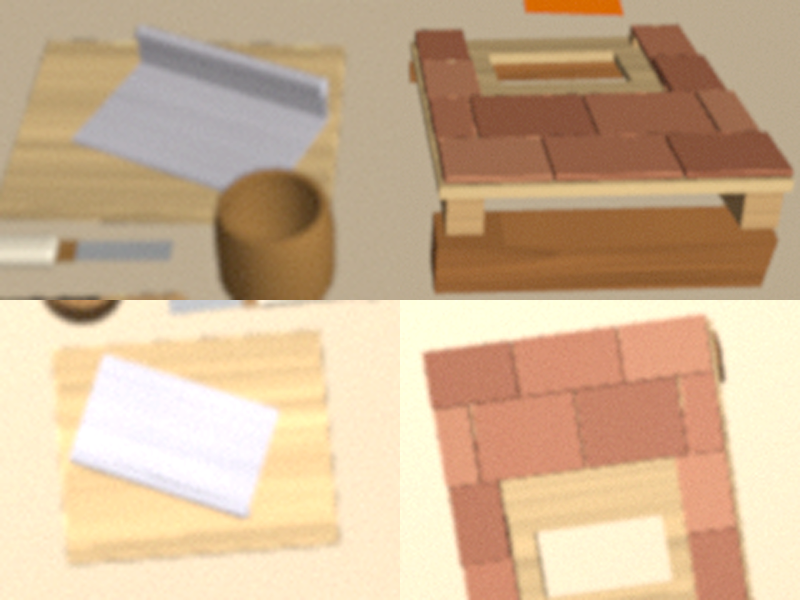

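The crop shows the large grey L on the board, with its upstand on the robot side and its free leg facing away (the pot hides one corner in the scene view). The vent's upper edge runs about top (155,192)–(205,186).

```bash
cat > h.py <<'E'
import numpy as np,pickle
def ray(c,uv):
    f=210/np.tan(np.radians(c["vfov"]/2))
    d=np.array([(uv[0]-c["cx"])/f,(uv[1]-c["cy"])/f,1.])
    return np.array(c["origin"]),np.array(c["attitude"])@d
def at_z(c,uv,z):
    o,d=ray(c,uv); return o+d*(z-o[2])/d[2]
def proj(c,P):
    f=210/np.tan(np.radians(c["vfov"]/2)); p=(np.asarray(P)-c["origin"])@np.array(c["attitude"])
    return p[...,:2]/p[...,2:]*f+[c["cx"],c["cy"]]
E
python3 - <<'E'
from h import *
np.set_printoptions(precision=1,suppress=True)
s=pickle.load(open("pics/scene0.pkl","rb"));t=pickle.load(open("pics/top0.pkl","rb"))
def seg(n,c,a,b,z):
    A,B=at_z(c,a,z),at_z(c,b,z); d=A-B
    print(n,A[:2],B[:2],"mid",((A+B)/2)[:2],"len %.1f yaw(of -x normal) %.1f"%(np.hypot(*d[:2]),np.degrees(np.arctan2(-d[0],d[1]))))
seg("hem top scene",s,(273.1,229.6),(216.1,213.4),54)
seg("hem outer top",t,(281.6,208),(334.1,224.5),54)
seg("free edge top",t,(291.2,176.5),(343.1,193),17)
seg("op upper top",t,(154.8,192),(205.2,186.4),88)
seg("op lower top",t,(160,218.8),(208.8,211.2),67.3)
seg("op upper scene",s,(425.2,238),(362.5,239),88)
E
```

```text
hem top scene [510.9 -86.5] [ 464.8 -249. ] mid [ 487.8 -167.7] len 168.9 yaw(of -x normal) -15.9
hem outer top [501.9 -95.5] [ 457.2 -253. ] mid [ 479.5 -174.2] len 163.8 yaw(of -x normal) -15.8
free edge top [ 604.6 -122.6] [ 558.1 -283.3] mid [ 581.4 -203. ] len 167.3 yaw(of -x normal) -16.1
op upper top [534.  276.3] [554.9 130.1] mid [544.4 203.2] len 147.7 yaw(of -x normal) 8.2
op lower top [457.7 261.7] [484.4 119.2] mid [471.1 190.5] len 145.0 yaw(of -x normal) 10.6
op upper scene [533.4 283.6] [556.8 137.5] mid [545.1 210.6] len 147.9 yaw(of -x normal) 9.1
```

```bash
M='python3 -m inch'
$M '{"gripper":[100,100,100,100,100,100,100,100],"xyz":[[0.037,-0.017,-0.01],[0.037,-0.017,-0.01],[0.037,-0.017,-0.01],[0.037,-0.017,-0.01],[0.037,-0.017,-0.01],[0.037,-0.017,-0.01],[0.037,-0.017,-0.01],[0.037,-0.017,-0.01]],"turn":[0,0,0,0,0,0,0,0]}'
$M '{"gripper":[100,100,100,100,100,100,100,100],"xyz":[[0.037,-0.017,0],[0.037,-0.017,0],[0.037,-0.017,0],[0.037,-0.017,0],[0.037,-0.017,0],[0.037,-0.017,0],[0.037,-0.017,0],[0.037,-0.017,0]],"turn":[0,0,0,0,0,0,0,0]}'
$M '{"gripper":[100,100,100,100,100,100,100,100],"xyz":[[0.037,-0.017,0],[0.037,-0.017,0],[0.037,-0.017,0],[0.037,-0.017,0],[0.037,-0.017,0],[0.037,-0.017,0],[0.037,-0.017,0],[0.037,-0.017,0]],"turn":[0,0,0,0,0,0,0,0]}'
```

```text
time_s: 0.77
tool_pos: [472.2, -357.9, 311.1]
eef_rot: [[0.921, 0.389, -0.0], [0.389, -0.921, 0.0], [-0.0, -0.0, -1.0]]
contact_force: [0.4, -1.3, -1.1]
opening: 85.5
grasp_force: 0.0
time_s: 1.43
tool_pos: [692.0, -117.4, 310.5]
eef_rot: [[0.921, 0.389, -0.001], [0.389, -0.921, 0.0], [-0.0, -0.0, -1.0]]
contact_force: [-0.1, -0.4, 0.7]
opening: 85.4
grasp_force: 0.0
time_s: 2.1
tool_pos: [909.0, 120.4, 310.3]
eef_rot: [[0.921, 0.39, -0.001], [0.39, -0.921, 0.0], [-0.0, -0.0, -1.0]]
contact_force: [1.9, -0.3, 1.1]
opening: 85.5
grasp_force: 0.0
```

```bash
M='python3 -m inch'
for i in 1 2; do $M '{"gripper":[100,100,100,100,100,100,100,100],"xyz":[[0.02,0.004,0],[0.02,0.004,0],[0.02,0.004,0],[0.02,0.004,0],[0.02,0.004,0],[0.02,0.004,0],[0.02,0.004,0],[0.02,0.004,0]],"turn":[0,0,0,0,0,0,0,0]}';done; python3 -c "
from rig import ctrl;print(ctrl.get_obs()['q'])"
```

```text
time_s: 2.77
tool_pos: [993.4, 140.4, 289.3]
eef_rot: [[0.918, 0.388, 0.08], [0.389, -0.921, 0.011], [0.078, 0.021, -0.997]]
contact_force: [-0.5, 0.5, -0.6]
opening: 85.5
grasp_force: 0.0
time_s: 3.43
tool_pos: [1041.1, 156.9, 269.8]
eef_rot: [[0.903, 0.385, 0.189], [0.387, -0.922, 0.027], [0.185, 0.049, -0.982]]
contact_force: [0.5, -1.2, 0.1]
opening: 85.3
grasp_force: 0.0
[0.11918829 1.12612115 0.23579106 0.00447462 1.58754787 1.29063237]
```

```bash
M='python3 -m inch'
$M '{"gripper":[100,100,100,100,100],"xyz":[[0.02,0.003,0],[0.02,0.003,0],[0.02,0.003,0],[0.02,0.003,0],[0.02,0.003,0]],"turn":[0,0,0,0,0]}'; $M '{"gripper":[100],"xyz":[[0,0,0]],"turn":[0]}'; python3 -c "
from rig import ctrl;print(ctrl.get_obs()['q'])"
```

```text
time_s: 3.85
tool_pos: [1067.7, 171.0, 269.7]
eef_rot: [[0.888, 0.381, 0.259], [0.384, -0.922, 0.038], [0.254, 0.066, -0.965]]
contact_force: [0.7, 0.8, -0.3]
opening: 85.1
grasp_force: 0.0
time_s: 3.93
tool_pos: [1067.6, 171.4, 269.6]
eef_rot: [[0.887, 0.381, 0.259], [0.385, -0.922, 0.038], [0.254, 0.066, -0.965]]
contact_force: [-0.6, -1.0, 0.2]
opening: 85.6
grasp_force: 0.0
[0.12954592 1.132568   0.23578978 0.00462499 1.50800372 1.30027224]
```

```bash
cat >> h.py <<'E'
def Rz(deg):
    a=np.radians(deg);return np.array([[np.cos(a),-np.sin(a),0],[np.sin(a),np.cos(a),0],[0,0,1]])
def plan(target,heading=None,dgrasp=18.7,up=0):
    """target: grasp point in world mm; heading: wanted world heading (deg) of tool y; up: back off along tool z. Prints turn, then tool shift (m)."""
    from rig import ctrl
    o=ctrl.get_obs();R=np.array(o["eef_rot"]);p=np.array(o["tool_pos"]);turn=0.
    if heading is not None:
        from scipy.optimize import brentq
        h=lambda t:(lambda y:(np.degrees(np.arctan2(y[1],y[0]))-heading+180)%360-180)((R@Rz(t))[:,1])
        t0=h(0);turn=brentq(h,t0-20,t0+20)
    R2=R@Rz(turn);d=R2.T@(np.array(target)+R2[:,2]*(dgrasp-up)-p)
    print("turn %.1f"%turn,"shift m",np.round(d/1000,4),"n>=%d"%np.ceil(np.linalg.norm(d)/41.7),"z axis",np.round(R2[:,2],3))
E
python3 -c "
from h import *
plan([482,-171,46.5],-16,up=110)"
```

```text
turn -51.8 shift m [-0.4989 -0.5084 -0.041 ] n>=18 z axis [ 0.259  0.038 -0.965]
```

```bash
M='python3 -m inch'
$M '{"gripper":[100,100,100,100,100,100,100,100],"xyz":[[0,0,0],[0,0,0],[0,0,0],[0,0,0],[0,0,0],[0,0,0],[0,0,0],[0,0,0]],"turn":[-6.5,-6.5,-6.5,-6.5,-6.5,-6.5,-6.5,-6.5]}'
$M '{"gripper":[60,60,60,60,60,60,60],"xyz":[[-0.025,-0.0255,-0.004],[-0.025,-0.0255,-0.004],[-0.025,-0.0255,-0.004],[-0.025,-0.0255,-0.004],[-0.025,-0.0255,-0.004],[-0.025,-0.0255,-0.004],[-0.025,-0.0255,-0.004]],"turn":[0,0,0,0,0,0,0]}'
$M '{"gripper":[60,60,60,60,60,60,60],"xyz":[[-0.025,-0.0255,-0.002],[-0.025,-0.0255,-0.002],[-0.025,-0.0255,-0.002],[-0.025,-0.0255,-0.002],[-0.025,-0.0255,-0.002],[-0.025,-0.0255,-0.002],[-0.025,-0.0255,-0.002]],"turn":[0,0,0,0,0,0,0]}'
$M '{"gripper":[60,60,60,60,60,60,60],"xyz":[[-0.025,-0.0255,0],[-0.025,-0.0255,0],[-0.025,-0.0255,0],[-0.025,-0.0255,0],[-0.025,-0.0255,0],[-0.025,-0.0255,0],[0,0,0]],"turn":[0,0,0,0,0,0,0]}'
python3 - <<'E'
from h import *
from rig import ctrl,optics
import cv2
plan([482,-171,46.5],-16,up=0)
c=optics.camera("wrist");pickle.dump(c,open("pics/w1.pkl","wb"));cv2.imwrite("pics/w1.png",cv2.convertScaleAbs(c["pixels"][:,:,::-1],alpha=1.4))
E
```

```text
time_s: 4.6
tool_pos: [1067.1, 170.5, 269.8]
eef_rot: [[0.241, 0.936, 0.258], [0.965, -0.259, 0.038], [0.102, 0.24, -0.965]]
contact_force: [-0.2, -0.0, -0.6]
opening: 85.7
grasp_force: 0.0
time_s: 5.18
tool_pos: [895.8, 71.5, 244.1]
eef_rot: [[0.246, 0.934, 0.258], [0.964, -0.264, 0.038], [0.104, 0.24, -0.965]]
contact_force: [0.3, -0.2, 0.3]
opening: 50.7
grasp_force: 0.0
time_s: 5.77
tool_pos: [682.8, -50.4, 196.7]
eef_rot: [[0.246, 0.934, 0.259], [0.964, -0.264, 0.038], [0.104, 0.24, -0.965]]
contact_force: [0.3, 0.5, -0.6]
opening: 51.3
grasp_force: 0.0
time_s: 6.35
tool_pos: [499.1, -154.8, 142.9]
eef_rot: [[0.248, 0.935, 0.255], [0.963, -0.266, 0.039], [0.104, 0.235, -0.966]]
contact_force: [-0.4, 0.5, -0.4]
opening: 51.2
grasp_force: 0.0
turn 0.1 shift m [-0.0299 -0.0343  0.1069] n>=3 z axis [ 0.255  0.039 -0.966]
```

View pics/w1.png

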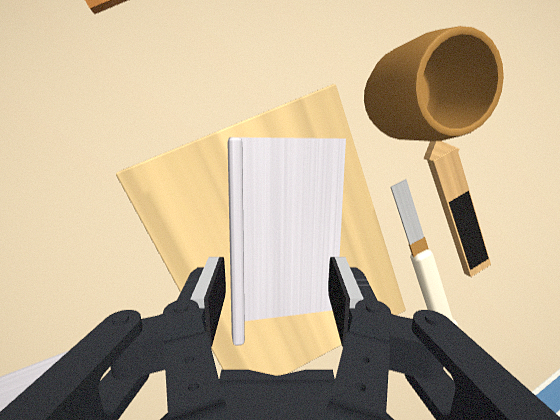

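The wrist view shows the hem from (235,139) to (238,343), and the leg to its right ending at x≈345.

```bash
python3 - <<'E'
from h import *
np.set_printoptions(precision=1,suppress=True)
c=pickle.load(open("pics/w1.pkl","rb"))
A,B=at_z(c,(235.5,140),54),at_z(c,(238.5,343),54);m=(A+B)/2;d=A-B
C,D=at_z(c,(345,139),17),at_z(c,(338,311),17);
print(A,B,m,np.linalg.norm(d),np.degrees(np.arctan2(-d[0],d[1])),C,D)
plan([m[0],m[1],46.5],np.degrees(np.arctan2(-d[0],d[1])),up=0)
E
```

```text
[508.8 -92.   54. ] [ 461.9 -249.6   54. ] [ 485.3 -170.8   54. ] 164.44391609315522 -16.5927154548433 [ 608.  -119.8   17. ] [ 561.7 -284.8   17. ]
turn 0.6 shift m [-0.  -0.   0.1] n>=3 z axis [ 0.3  0.  -1. ]
```

```bash
M='python3 -m inch'
$M '{"gripper":[60,60,60,60,60,60,60],"xyz":[[-0.0145,-0.0156,0.01],[-0.0146,-0.0156,0.017],[0,0,0.02],[0,0,0.02],[0,0,0.02],[0,0,0.0198],[0,0,0]],"turn":[0.6,0,0,0,0,0,0]}'
$M '{"gripper":[0,0,0,0,0,0,0,0],"xyz":[[0,0,0],[0,0,0],[0,0,0],[0,0,0],[0,0,0],[0,0,0],[0,0,0],[0,0,0]],"turn":[0,0,0,0,0,0,0,0]}' 40
```

```text
time_s: 6.98
tool_pos: [496.2, -168.9, 28.4]
eef_rot: [[0.256, 0.932, 0.257], [0.961, -0.275, 0.039], [0.107, 0.236, -0.966]]
contact_force: [-1.6, 0.6, -0.9]
opening: 51.2
grasp_force: 0.0
time_s: 7.65
tool_pos: [495.7, -169.4, 31.9]
eef_rot: [[0.256, 0.931, 0.259], [0.961, -0.274, 0.038], [0.106, 0.239, -0.965]]
contact_force: [-3.3, 1.9, 7.6]
opening: 10.3
grasp_force: 38.9
```

```bash
M='python3 -m inch'
$M '{"gripper":[0,0,0,0,0,0,0,0],"xyz":[[0.002,0.0048,-0.0193],[0.002,0.0048,-0.0193],[0,0,0],[0,0,0],[0,0,0],[0,0,0],[0,0,0],[0,0,0]],"turn":[0,0,-4.1,-4.1,-4.1,-4.1,-4.1,-4.1]}' 60
python3 - <<'E'
from h import *
from rig import ctrl,optics
import cv2
R=ctrl.get_obs()["eef_rot"];print(np.round(R.T@[0,0,1],3),ctrl.get_obs()["q"])
c=optics.camera("scene");w=optics.camera("wrist")
m=np.hstack([cv2.resize(c["pixels"][150:310,140:340],(400,320),interpolation=2),cv2.resize(w["pixels"],(400,300))[:, :][:300]][0:1]+[cv2.copyMakeBorder(cv2.resize(w["pixels"],(400,300)),0,20,0,0,0)])
cv2.imwrite("pics/m2.png",cv2.convertScaleAbs(m[:,:,::-1],alpha=1.4))
E
```

```text
time_s: 8.32
tool_pos: [495.6, -169.9, 71.6]
eef_rot: [[-0.158, 0.953, 0.259], [0.987, 0.154, 0.037], [-0.004, 0.261, -0.965]]
contact_force: [-0.5, 0.6, -1.2]
opening: 8.7
grasp_force: 60.3
[-0.004  0.261 -0.965] [-0.50015258  0.48322462  2.21526653  0.60913309  0.2776981  -1.23383168]
```

View pics/m2.png

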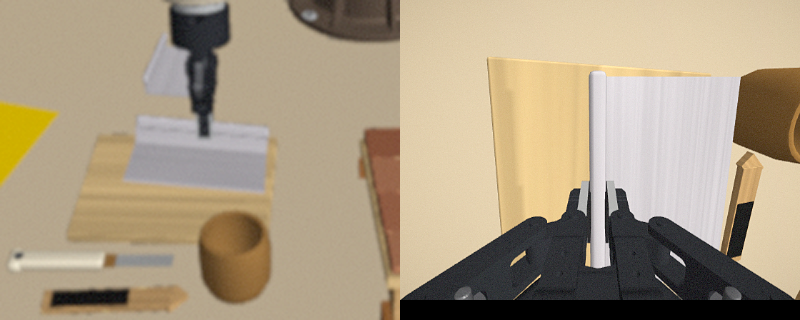

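The flashing is held squarely in yaw. Its roll is still about 6° off from the pick, so I set it on the board and regrip.

```bash
M='python3 -m inch'
$M '{"gripper":[0,0,0,0,35,35,35,35],"xyz":[[0,-0.0035,0.013],[0,-0.0035,0.013],[0,-0.001,0.004],[0,0,0],[0,0,0],[0,0,0],[0,0,0],[0,0,0]],"turn":[0,0,0,0,0,0,0,0]}' 40
$M '{"gripper":[35,35,35,0,0,0,0,0],"xyz":[[0,-0.001,0.005],[0,-0.0016,0.006],[0,0,0],[0,0,0],[0,0,0],[0,0,0],[0,0,0],[0,0,0]],"turn":[0,0,0,0,0,0,0,0]}' 40
$M '{"gripper":[0,0,0,0,0,0],"xyz":[[0,0,0],[0,0,0],[0,0.0026,-0.0097],[0,0.0052,-0.0193],[0,0.0052,-0.0193],[0,0,0]],"turn":[0,0,0,0,0,0]}' 60
```

```text
time_s: 9.08
tool_pos: [495.9, -169.9, 40.1]
eef_rot: [[-0.155, 0.953, 0.259], [0.988, 0.15, 0.038], [-0.003, 0.261, -0.965]]
contact_force: [-0.3, 0.4, 0.0]
opening: 29.9
grasp_force: 0.0
time_s: 9.75
tool_pos: [496.2, -169.7, 28.6]
eef_rot: [[-0.155, 0.954, 0.258], [0.988, 0.15, 0.038], [-0.003, 0.261, -0.965]]
contact_force: [-0.8, -0.3, 5.4]
opening: 9.5
grasp_force: 41.4
time_s: 10.25
tool_pos: [496.8, -170.2, 80.9]
eef_rot: [[-0.155, 0.953, 0.26], [0.988, 0.151, 0.036], [-0.005, 0.263, -0.965]]
contact_force: [1.6, -1.1, -1.5]
opening: 8.9
grasp_force: 60.2
```

```bash
python3 - <<'E'
from h import *
plan([478.9,196.6,155],9)
E
```

```text
turn 0.0 shift m [ 0.3648  0.0577 -0.0442] n>=9 z axis [ 0.26   0.036 -0.965]
```

```bash
M='python3 -m inch'
$M '{"gripper":[0,0,0,0,0,0,0],"xyz":[[0,0.005,-0.022],[0,0.01,-0.022],[0.033,0.005,0],[0.033,0.005,0],[0.033,0.005,0],[0.033,0.005,0],[0.033,0.005,0]],"turn":[0,0,0,0,0,0,0]}'
$M '{"gripper":[0,0,0,0,0,0,0,0],"xyz":[[0.033,0.005,0],[0.033,0.005,0],[0.033,0.003,0],[0.033,0.003,0],[0.033,0,0],[0.034,0,0],[0,0,0],[0,0,0]],"turn":[0,0,0,0,0,0,0,0]}'
python3 - <<'E'
from h import *
from rig import ctrl,optics
import cv2
plan([478.9,196.6,155],9)
c=optics.camera("wrist");c["obs"]=ctrl.get_obs();pickle.dump(c,open("pics/w2.pkl","wb"));cv2.imwrite("pics/w2.png",cv2.convertScaleAbs(cv2.resize(c["pixels"][:,:,::-1],(800,600),interpolation=2),alpha=1.4))
E
```

```text
time_s: 10.83
tool_pos: [496.5, -0.6, 130.3]
eef_rot: [[-0.155, 0.954, 0.257], [0.988, 0.15, 0.039], [-0.002, 0.26, -0.966]]
contact_force: [1.0, 0.7, -2.0]
opening: 9.0
grasp_force: 60.2
time_s: 11.5
tool_pos: [480.4, 198.8, 133.7]
eef_rot: [[-0.159, 0.953, 0.256], [0.987, 0.155, 0.039], [-0.002, 0.259, -0.966]]
contact_force: [-0.2, 0.7, -3.1]
opening: 9.2
grasp_force: 60.2
turn 0.2 shift m [-0.002   0.0038 -0.0024] n>=1 z axis [ 0.256  0.039 -0.966]
```

View pics/w2.png

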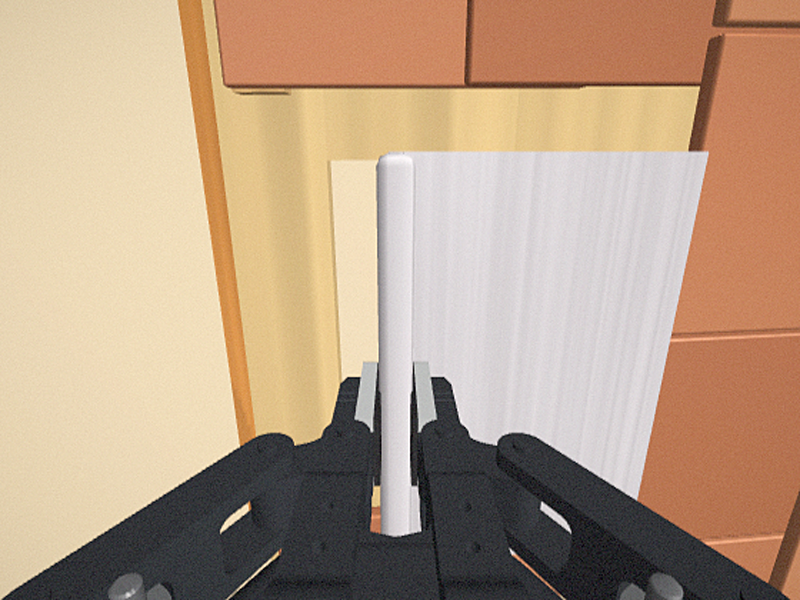

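The wrist view shows the hem's left end at (396,157) and the leg's far left corner at (708,152). The opening's lower-left corner is at (333,160) and the side-course edge is at row ≈87 (picture is 800 px wide).

```bash
python3 - <<'E'
from h import *
np.set_printoptions(precision=1,suppress=True)
c=pickle.load(open("pics/w2.pkl","rb"));o=c["obs"];R=np.array(o["eef_rot"]);p=np.array(o["tool_pos"])
print("cam in tool",(np.array(c["origin"])-p)@R)
def at_plane(uv,P,n):
    q,d=ray(c,np.array(uv)*.7);return q+d*(np.dot(np.array(P)-q,n)/np.dot(d,n))
z=R[:,2]
for n,uv,h in [("hem end",(396,157),-26.2),("hem side L",(378,165),-26.2),("hem side R",(413,165),-26.2),("leg corner",(708,152),10.5),("leg far bottom",(638,495),10.5)]:
    print(n,(at_plane(uv,p+z*h,z)-p)@R)
for yaw in (8.5,9.2):
  a=np.radians(yaw);s,k=np.sin(np.radians(15)),np.cos(np.radians(15))
  D=np.array([[k*np.cos(a),-np.sin(a),-s*np.cos(a)],[k*np.sin(a),np.cos(a),-s*np.sin(a)],[s,0,k]])
  O=np.array([545,207,88.])
  for n,uv,h in [("op corner",(333,160),0),("op side",(376,160),0),("op low edge",(341,350),0),("course top edge a",(230,87),8),("course b",(700,87),10),("deck low corner",(250,430),0)]:
    print(yaw,n,(at_plane(uv,O+D[:,2]*h,D[:,2])-O)@D)
  print("grasp in deck",(p-18.7*z-O)@D,"tool axes in deck",(D.T@R).round(3).tolist())
E
```

```text
cam in tool [  81.7    0.7 -142.3]
hem end [ 78.6   1.  -26.2]
hem side L [ 76.7  -3.4 -26.2]
hem side R [ 76.7   5.2 -26.2]
leg corner [ 79.3 100.9  10.5]
leg far bottom [-56.  101.4  10.5]
8.5 op corner [-77.5  74.9   0. ]
8.5 op side [-59.1  75.1   0. ]
8.5 op low edge [-76.4 -14.3   0. ]
8.5 course top edge a [-116.   102.1    8. ]
8.5 course b [ 67.1 104.1  10. ]
8.5 deck low corner [-124.9  -60.6    0. ]
grasp in deck [-51.1   0.2  79.7] tool axes in deck [[-0.01, 1.0, 0.0], [1.0, 0.01, 0.0], [0.0, 0.0, -1.0]]
9.2 op corner [-76.6  75.8  -0. ]
9.2 op side [-58.2  75.8   0. ]
9.2 op low edge [-76.5 -13.5   0. ]
9.2 course top edge a [-114.7  103.5    8. ]
9.2 course b [ 68.1 103.3  10. ]
9.2 deck low corner [-125.7  -59.3    0. ]
grasp in deck [-51.1   1.   79.7] tool axes in deck [[0.002, 1.0, 0.0], [1.0, -0.002, -0.003], [-0.003, 0.0, -1.0]]
```

```bash
M='python3 -m inch'
$M '{"gripper":[0,0,0,0,0],"xyz":[[0.0055,0,0.008],[0,0,0.015],[0,0,0.015],[0,0,0.004],[0,0,0]],"turn":[0,0,0,0,0]}' 80
$M '{"gripper":[0,0],"xyz":[[0,0,0.003],[0,0,0]],"turn":[0,0]}'
$M '{"gripper":[0,0],"xyz":[[0,0,0.002],[0,0,0]],"turn":[0,0]}'
```

```text
time_s: 11.97
tool_pos: [491.0, 202.4, 92.6]
eef_rot: [[-0.154, 0.955, 0.255], [0.988, 0.149, 0.037], [-0.003, 0.258, -0.966]]
contact_force: [-0.3, 0.0, -1.5]
opening: 8.5
grasp_force: 82.3
time_s: 12.13
tool_pos: [492.4, 203.4, 91.2]
eef_rot: [[-0.154, 0.954, 0.258], [0.988, 0.149, 0.038], [-0.002, 0.261, -0.965]]
contact_force: [-0.1, -1.0, -1.0]
opening: 8.8
grasp_force: 82.5
time_s: 12.3
tool_pos: [493.0, 204.0, 89.5]
eef_rot: [[-0.155, 0.954, 0.259], [0.988, 0.15, 0.038], [-0.002, 0.261, -0.965]]
contact_force: [-2.2, -0.9, 1.4]
opening: 8.6
grasp_force: 83.0
```

```bash
M='python3 -m inch'
$M '{"gripper":[0,0],"xyz":[[0,0,0.001],[0,0,0]],"turn":[0,0]}'
$M '{"gripper":[0,0],"xyz":[[0,0,0.001],[0,0,0]],"turn":[0,0]}'
python3 - <<'E'
from h import *
from rig import ctrl
import cv2
from rig import optics
o=ctrl.get_obs();R=o["eef_rot"];print(R.T@o["contact_force"],R.T@o["wrist_torque"],o["tool_pos"])
c=optics.camera("scene");w=optics.camera("wrist")
m=np.hstack([cv2.resize(c["pixels"][195:315,310:470],(400,300),interpolation=2),cv2.resize(w["pixels"],(400,300))])
cv2.imwrite("pics/m3.png",cv2.convertScaleAbs(m[:,:,::-1],alpha=1.4))
E
```

```text
time_s: 12.47
tool_pos: [493.0, 204.0, 89.0]
eef_rot: [[-0.155, 0.953, 0.259], [0.988, 0.15, 0.038], [-0.002, 0.261, -0.965]]
contact_force: [-6.9, -4.0, 18.0]
opening: 8.2
grasp_force: 86.2
time_s: 12.63
tool_pos: [493.0, 204.0, 88.8]
eef_rot: [[-0.155, 0.953, 0.259], [0.988, 0.15, 0.038], [-0.003, 0.262, -0.965]]
contact_force: [-19.2, -6.3, 44.2]
opening: 8.2
grasp_force: 90.5
[ -3.38958689  -7.69010505 -47.9023205 ] [ 1.32547545 -0.38264112  0.03280915] [492.99389285 204.0108722   88.81864742]
```

View pics/m3.png

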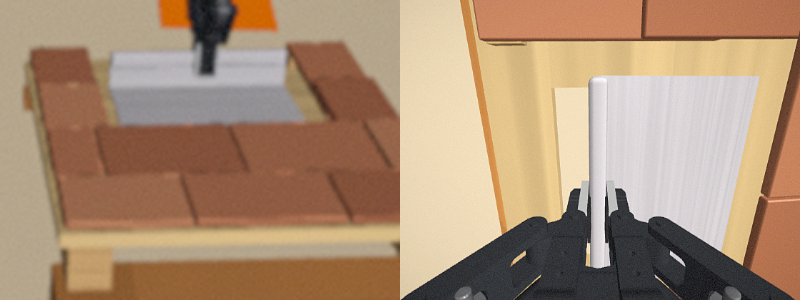

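```bash
M='python3 -m inch'
$M '{"gripper":[0,0,0,0,0],"xyz":[[0,0,-0.0015],[0,0.004,-0.0005],[0,0.007,0],[0,0.007,0],[0,0,0]],"turn":[0,0,0,0,0]}'
$M '{"gripper":[0,0,0,0,0],"xyz":[[0,0.006,0],[0,0.006,0],[0,0.006,0],[0,0.006,0],[0,0,0]],"turn":[0,0,0,0,0]}'
python3 - <<'E'
from h import *
from rig import ctrl,optics
import cv2
o=ctrl.get_obs();R=o["eef_rot"];print(R.T@o["contact_force"],R.T@o["wrist_torque"])
c=optics.camera("scene");w=optics.camera("wrist");w["obs"]=o;pickle.dump(w,open("pics/w3.pkl","wb"));pickle.dump(c,open("pics/s3.pkl","wb"))
m=np.vstack([np.hstack([cv2.resize(c["pixels"][205:265,350:450],(400,240),interpolation=2),np.zeros((240,400,3),np.uint8)]),cv2.resize(w["pixels"][60:270,:],(800,300),interpolation=2)])
cv2.imwrite("pics/m4.png",cv2.convertScaleAbs(m[:,:,::-1],alpha=1.4))
E
```

```text
time_s: 13.15
tool_pos: [512.3, 207.4, 94.5]
eef_rot: [[-0.155, 0.953, 0.26], [0.988, 0.15, 0.039], [-0.002, 0.263, -0.965]]
contact_force: [0.8, 0.2, -0.7]
opening: 8.7
grasp_force: 83.3
time_s: 13.57
tool_pos: [534.0, 210.5, 100.3]
eef_rot: [[-0.155, 0.953, 0.259], [0.988, 0.15, 0.038], [-0.002, 0.261, -0.965]]
contact_force: [0.9, -0.4, -0.2]
opening: 8.4
grasp_force: 83.4
[-0.49097876  0.69171805  0.44509589] [0.14672004 0.15668344 0.06288375]
```

View pics/m4.png

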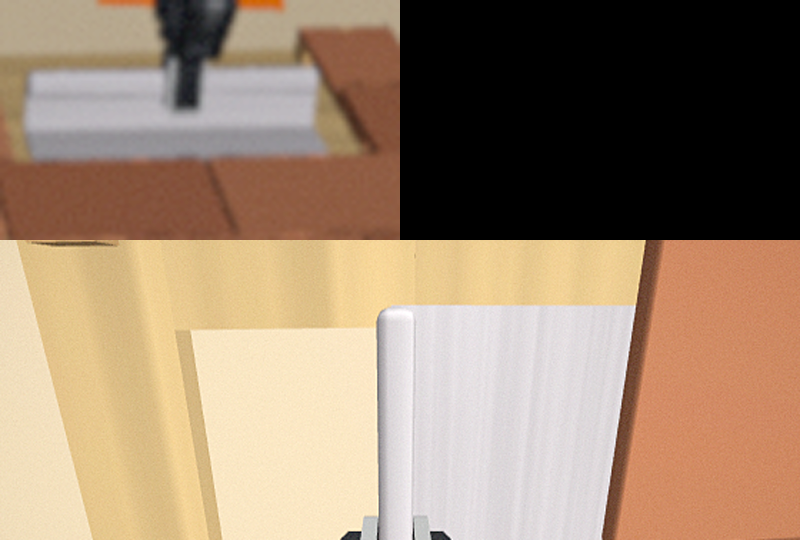

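```bash
python3 - <<'E'
from h import *
np.set_printoptions(precision=1,suppress=True)
c=pickle.load(open("pics/w3.pkl","rb"));o=c["obs"];R=np.array(o["eef_rot"]);p=np.array(o["tool_pos"])
def m4(x,y): return (x*.7,60+(y-240)*.7)
def tl(uv,h):
    q,d=ray(c,uv);z=R[:,2];return (q+d*(np.dot(p+z*h-q,z)/np.dot(d,z))-p)@R
H=13.8 # deck plane below TCP
for n,xy,h in [("op low corner",(176,330),H),("op low lower",(207,540),H),("op side",(360,328),H),("hem end",(396,308),-26.2),("hemL",(377,330),-26.2),("hemR",(414,330),-26.2),("tail top",(648,241),H-20.4),("tail bottom",(636,305),H-12.4),("tail top low",(616,540),H-20.4),("leg side",(560,305),H-3)]:
    print(n,tl(m4(*xy),h))
O=np.array([545,207,88.]);print((p-18.7*R[:,2]-O)@R)
# detect edges at subpixel along a row
g=c["pixels"].mean(2)
for v in (130,150,180,210): 
    r=g[v-2:v+3].mean(0); print(v,[int(x) for x in r[110:165]])
E
```

```text
op low corner [ 70.2 -72.3  13.8]
op low lower [ -8.4 -72.2  13.8]
op side [ 70.9 -11.2  13.8]
hem end [ 78.1   0.6 -26.2]
hemL [ 72.9  -4.1 -26.2]
hemR [ 72.9   5.1 -26.2]
tail top [95.1 69.2 -6.6]
tail bottom [78.3 72.8  1.4]
tail top low [ 3.2 74.5 -6.6]
leg side [78.2 53.2 10.8]
[  5.2  -6.8 -33.3]
130 [144, 143, 143, 142, 142, 143, 142, 141, 143, 142, 141, 142, 144, 132, 123, 123, 123, 125, 125, 123, 125, 124, 123, 120, 146, 163, 160, 159, 159, 159, 159, 160, 159, 159, 161, 160, 160, 160, 160, 160, 159, 160, 159, 159, 161, 159, 160, 161, 160, 160, 160, 160, 161, 160, 159]
150 [143, 143, 145, 144, 144, 143, 143, 144, 143, 142, 142, 142, 141, 142, 141, 144, 141, 123, 123, 125, 124, 124, 126, 126, 124, 124, 120, 144, 163, 161, 160, 159, 160, 160, 161, 160, 160, 159, 160, 159, 161, 160, 160, 161, 159, 159, 160, 161, 160, 160, 159, 159, 160, 161, 161]
180 [132, 134, 136, 138, 140, 142, 143, 145, 145, 145, 143, 143, 143, 143, 143, 143, 143, 143, 143, 142, 143, 139, 123, 124, 125, 125, 125, 125, 125, 124, 123, 125, 162, 162, 161, 159, 160, 161, 160, 161, 160, 160, 161, 161, 161, 161, 160, 161, 160, 161, 160, 161, 161, 160, 159]
210 [129, 130, 129, 129, 130, 132, 135, 136, 137, 140, 140, 144, 145, 145, 144, 143, 144, 143, 144, 142, 142, 142, 143, 143, 143, 145, 136, 123, 125, 126, 124, 124, 126, 126, 126, 121, 136, 164, 162, 162, 161, 160, 161, 161, 160, 161, 161, 161, 161, 160, 161, 161, 161, 162, 160]
```

The leg is under the tails with no contact force. Measurements agree: 8.7 mm still to go up the slope and 2.2 mm to the left, already square.

```bash
M='python3 -m inch'
$M '{"gripper":[0,0,0,0],"xyz":[[0.0011,0.0044,0],[0.0011,0.0043,0],[0,0,0],[0,0,0]],"turn":[0,0,0,0]}'
python3 - <<'E'
from h import *
from rig import ctrl,optics
import cv2
o=ctrl.get_obs();R=o["eef_rot"];p=o["tool_pos"];print(R.T@o["contact_force"],(p-18.7*R[:,2]-np.array([545,207,88.]))@R)
w=optics.camera("wrist");w["obs"]=o;pickle.dump(w,open("pics/w4.pkl","wb"))
m=cv2.resize(w["pixels"][50:260,:],(800,300),interpolation=2)
cv2.imwrite("pics/m5.png",cv2.convertScaleAbs(m[:,:,::-1],alpha=1.4))
E
```

```text
time_s: 14.0
tool_pos: [540.9, 213.9, 102.3]
eef_rot: [[-0.155, 0.954, 0.258], [0.988, 0.15, 0.038], [-0.002, 0.261, -0.965]]
contact_force: [0.1, 1.0, -0.5]
opening: 8.4
grasp_force: 83.4
[0.92178363 0.16134128 0.52733636] [  7.4296146    0.81100911 -33.26398456]
```

View pics/m5.png

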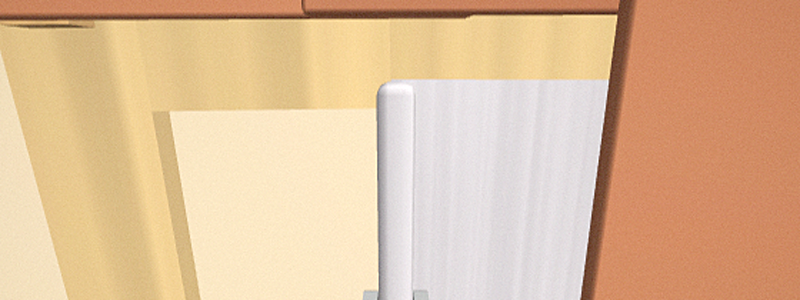

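```bash
python3 - <<'E'
from h import *
np.set_printoptions(precision=1,suppress=True)
c=pickle.load(open("pics/w4.pkl","rb"));o=c["obs"];R=np.array(o["eef_rot"]);p=np.array(o["tool_pos"])
def tl(x,y,h):
    q,d=ray(c,(x*.7,50+y*.7));z=R[:,2];return (q+d*(np.dot(p+z*h-q,z)/np.dot(d,z))-p)@R
H=14.3
for n,x,y,h in [("low corner",154,111,H),("low lower",184,300,H),("op side",300,109,H),("leg side",500,79,H-3.5),("hemL",377,110,-26.2),("hemR",414,110,-26.2),("tail",606,80,H-12.4),("course",300,17,H-21),("hem end",396,81,-26.2)]: print(n,tl(x,y,h))
E
```

```text
low corner [ 68.  -79.7  14.3]
low lower [ -2.5 -80.   14.3]
op side [ 68.7 -30.9  14.3]
leg side [78.3 34.5 10.8]
hemL [ 71.5  -3.6 -26.2]
hemR [ 71.5   5.6 -26.2]
tail [78.1 64.5  1.9]
course [ 94.7 -25.   -6.7]
hem end [ 78.4   1.1 -26.2]
```

```bash
M='python3 -m inch'
$M '{"gripper":[0,0,0,0],"xyz":[[0,0.0007,0],[0,0,0.001],[0,0,0.0005],[0,0,0]],"turn":[0,0,0,0]}'
$M '{"gripper":[0,0],"xyz":[[0,0,0.0004],[0,0,0]],"turn":[0,0]}'
python3 -c "
from rig import ctrl
o=ctrl.get_obs();R=o['eef_rot'];print(R.T@o['contact_force'],R.T@o['wrist_torque'])"
```

```text
time_s: 14.38
tool_pos: [541.2, 213.8, 102.2]
eef_rot: [[-0.155, 0.954, 0.258], [0.988, 0.15, 0.038], [-0.003, 0.261, -0.965]]
contact_force: [-17.5, -3.5, 35.5]
opening: 8.4
grasp_force: 89.2
time_s: 14.55
tool_pos: [541.2, 213.8, 102.1]
eef_rot: [[-0.155, 0.954, 0.258], [0.988, 0.15, 0.038], [-0.003, 0.261, -0.965]]
contact_force: [-22.5, -4.6, 44.1]
opening: 8.6
grasp_force: 90.7
[ -1.14322344 -10.58030263 -48.57270461] [ 1.81723394  0.01948254 -0.0337235 ]
```

```bash
python3 - <<'E'
from h import *
from rig import ctrl,optics
import cv2
s0=pickle.load(open("pics/scene0.pkl","rb"))["pixels"];c=optics.camera("scene");w=optics.camera("wrist");o=ctrl.get_obs();print(o["contact_force"])
f=lambda p:cv2.resize(p[205:290,320:440],(400,283),interpolation=2)
m=np.vstack([np.hstack([f(s0),f(c["pixels"])]),cv2.resize(w["pixels"][50:260,:],(800,300),interpolation=2)])
d=np.abs(s0.astype(int)-c["pixels"]).mean(2)
print("mean diff shingle tail region",d[245:262,370:460].mean(),"reference course",d[262:285,340:470].mean())
cv2.imwrite("pics/m6.png",cv2.convertScaleAbs(m[:,:,::-1],alpha=1.4))
E
```

```text
[-22.51772343  -4.3594297   44.69051374]
mean diff shingle tail region 3.4790849673202615 reference course 3.4994425863991085
```

View pics/m6.png

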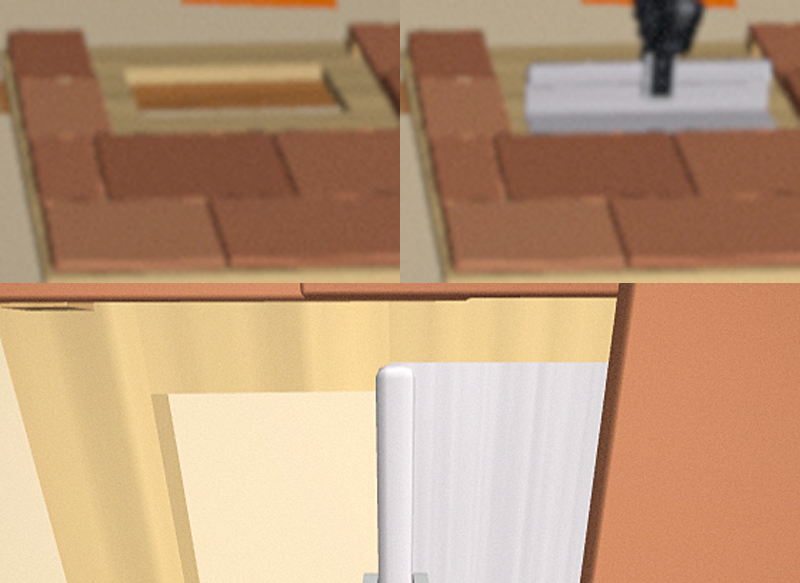

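The flashing sits at the opening's upper edge, centred and square, with its leg under the tails. The shingles look unchanged from the start: the picture difference there is noise only. It is gripped and pressed with about 49 N.

```bash
python3 -c "
from rig import ctrl
print(ctrl.finish_job())"
```

```text
the job is handed in; nothing more can be done
None
```

The job is handed in at about 15 s: the flashing is under both shingles, its upstand along the opening's upper edge, square and centred to about 1 mm by the wrist camera, and still held pressed at about 49 N; I did not check separately that the leg's hidden free edge lies flat.

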